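# Tighten the burr in the leaning drill's chuck

## Task

A burr is standing loose in the open chuck of the leaning bench drill. Turn the chuck's ribbed sleeve clockwise, seen from the burr's end, until the three jaws clamp the burr straight and firmly, then let go of the sleeve. Keep the burr in the chuck and do not disturb the other things on the bench.

Things in the scene. Friction and masses are not known exactly. Their poses are not given: they have to be found in the camera images.
- chuck: Fixed frame of the chuck of a bench drill held in a plywood cradle on the bench, leaning 30 degrees to the robot's side, chuck up. Origin on the chuck's axis at the sleeve's lower end, 135 mm above the bench; z along the axis up out of the mouth (30 degrees from vertical), x up and away. Below the sleeve it is 34 mm across for 20 mm, then the 50 mm housing. Nothing stands beside the sleeve.
- sleeve_mid (a point): Middle of the turning sleeve, on the axis, 17 mm above the chuck's origin. The sleeve is a ribbed dark plastic cylinder, 42 mm across, 34 mm long (0 to 34 mm along the chuck's z). The steel jaws stand out 6 mm above it (to z = 40 mm) and the burr's head above them to about z = 60 mm: a gripper that takes the sleeve along the axis straddles the burr.
- sleeve (a joint): Turn of the sleeve about the axis, rad: 0 fully open, growing clockwise seen from the burr's end (from above) = tightening. Starts at 0 to 0.5. Each rad moves all three jaws 1.5 mm inwards. Friction about 0.12 N m; it stays where it is left. The jaws meet the centred shank at 2.0, then it stiffens, is firmly tight from about 2.2 and has a hard stop at 2.7.
- burr: The burr, loose in the chuck at the start, leaning against its lower side: a 30 g steel bit with a plain shank 10 mm across and 40 mm long and a round dark head 16 mm across; 53 mm long in all. Origin at the centre of the shank's foot, z along it towards the head. Its foot rests on the chuck's inner floor, 6 mm above the chuck's origin.
- jaw0: One of the three steel jaws in the chuck (10 mm wide, 32 mm long, 120 degrees apart), which slide in and out together as the sleeve turns; 8 mm from the axis when the sleeve is at 0. Origin on the chuck's axis while the sleeve is at 0; its x points outwards from the axis to this jaw, the uppermost one.
- jaw1: One of the three steel jaws in the chuck (10 mm wide, 32 mm long, 120 degrees apart), which slide in and out together as the sleeve turns; 8 mm from the axis when the sleeve is at 0. Origin on the chuck's axis while the sleeve is at 0; its x points outwards from the axis to this jaw, a lower one.
- jaw2: One of the three steel jaws in the chuck (10 mm wide, 32 mm long, 120 degrees apart), which slide in and out together as the sleeve turns; 8 mm from the axis when the sleeve is at 0. Origin on the chuck's axis while the sleeve is at 0; its x points outwards from the axis to this jaw, a lower one.
- gourd: Bystander: a loose tan bottle gourd standing on the bench, 104 mm across and 131 mm tall without its stem, decorated with a row of small holes. Origin under its centre. It stands 260 to 450 mm to one side of the drill, left or right.
- jar: Bystander: a loose amber glass jar with a steel cap, 60 mm across and 85 mm tall, standing beyond the drill. Origin under its centre.
- brush: Bystander: a loose brush lying at the left end of the bench.

How it is judged:
At the end, for the whole second after the job is handed in: Each of the three jaws presses on the burr with over 3 N; the burr is in line with the chuck's axis within 0.06 rad, its foot within 2 mm of the axis in the chuck's x and y and 2 to 14 mm along it from the chuck's origin (it rests at 6 mm); the sleeve is at rest (under 0.05 rad/s) (contact force between each of jaw0, jaw1, jaw2 and burr above 3 N and angle between the z axis of burr and the z axis of chuck, either way round below 0.06 rad and z of burr in the frame of chuck between 0.002 and 0.014 m and velocity of joint sleeve between -0.05 and 0.05 rad/s and x of burr in the frame of chuck between -0.002 and 0.002 m and y of burr in the frame of chuck between -0.002 and 0.002 m); the robot touches nothing.
It fails at once if the burr comes out of the chuck (z of burr in the frame of chuck above 0.03 m).
It fails at once if the gourd is moved by more than 30 mm (distance of gourd from where it was at the start of the episode above 0.03 m).
It fails at once if the jar is moved by more than 30 mm (distance of jar from where it was at the start of the episode above 0.03 m).
It fails at once if the brush is moved by more than 30 mm (distance of brush from where it was at the start of the episode above 0.03 m).
It also fails if it takes over 42 s, if anything falls off the work surface, if the arm or the gripper's body presses on something with over 40 N, if the wrist force passes 120 N, or if a joint passes its speed limit or range.

## Robot

A 6-joint arm with a two-finger parallel gripper is mounted at the origin on the work surface. World frame = base frame: x ahead of the robot, y to its left, z up, the work surface at z = 0. Lengths are in m, angles in rad, forces in N, time in s.
With the tool pointing down it reaches from about 0.4 to 0.825 m from the base axis. Payload 7 kg.
Tool frame: the origin (TCP) lies at the very end of the fingers, on their centre line; the grasp point (between the pads) lies 19 mm behind it (arm.pinch_z is the z of the grasp point in the tool frame, in m); z points along the fingers, y is the direction in which the jaws open and shut (so a half turn about z gives the same grasp; the last joint's range is limited). The gripper opens to 88 mm and grips with 3 to 60 N. Pads are 19 mm wide; open, the fingers measure 130 mm over their backs; the gripper's body (78 mm by 193 mm) begins 47 mm behind the grasp point.
Start: joints at [-0.933, 0.359, 0.012, 0, -1.224, -0.288], TCP at [0.231, -0.634, 0.227] pointing down, gripper open.
Joint ranges: [-3.07, 3.07], [-1.43, 2.12], [-1.02, 1.25], [-3.03, 1.67], [-3.05, -0], [-3.03, 3.03]. Speed limits (rad/s): [2.39, 2.39, 3.01, 3.14, 3.14, 3.14].

## Interface

Orientations are given as [roll, pitch, yaw] about the fixed x, y, z axes, in that order (R = Rz(yaw) Ry(pitch) Rx(roll)).
In Python, from station import arm gives the robot as it stands.
- The arm moves only by the tool drive_tool, never from a script. Its argument "targets" is a list of rows, each a list of 6 numbers: the shift along the world's x, y, z in units of 0.04 m (1.0 is 0.04 m), then the turn, a rotation vector about the world's x, y, z in units of 6 degrees (1.0 is 6 degrees). In form: [[x, y, z, wx, wy, wz], ...]. A call has 1 to 5 rows; each row shifts and turns the commanded pose from where the row before left it; what a row does not reach is not made up. A row lasts 1/8 s, in which the tool goes at most 62.5 mm and 10.7 degrees, less where a joint would pass 70% of its speed; a pose out of reach is approached as far as the arm can. A call with a number of a shift or a turn outside -1 to 1 is refused whole. A call with a gripper value outside its range is refused whole. "claw" is the opening, from 0 (shut) to 1 (fully open), set as the call begins (left out, the last holds). The fingers move at their own pace and stop on an object; "newtons" is the grip in N (left out, the last holds). Time passes only in rows, so rows that do not move let the fingers close. It gives the time, the measured TCP pose, the force and the opening at its end, in the units of the state.
- arm.get_state(): the state, without advancing time (a new reading comes with each control period).
- arm.grab_frame(name): name is "scene" or "top" or "wrist"; returns (picture, depth): 420x560x3 uint8, red, green, blue; 420x560 float32, m along the optical axis (not along the pixel's ray), 0 where there is no reading.
- arm.get_calibration(name): a dict with "mtx" (3x3 intrinsics, pixels), "dist_coeffs" ([k1, k2, p1, p2, k3] as OpenCV has them; the pictures are not rectified), "origin" and "rotation" of the camera in the world. Camera axes: x right, y up, looking along -z (the intrinsics and any distortion apply to the point x, -y, -z); pixel columns grow to the right and rows downward; lengths in m; the calibration is good to about 2 mm. A picture is of the moment at which its call begins: read the wrist's pose just before it. get_calibration takes no time and is no camera call; for the wrist camera it gives the pose at the moment of the call.
- arm.job_done(): hands the job in, once; it reports no verdict.
Trained networks look in the newest picture that a camera, given by its name, has taken for a name from the list of things; names that differ only in an ending like _2 or _b are one class to them, and where a whole thing is asked for, a point or a joint stands for the part that bears it (a point fixed in the world has none). Each returns a list of dicts, best first, with "score" (0 to 1); they miss things now and then, are a little off and sometimes report something else, mostly with a low value. They report only what shows in the picture. A call takes as long as a camera call.
- arm.search_frame(target, camera): "point" ([x, y, z] in m, in the coordinates of the camera as it stood for that picture, good to about 4 mm: the middle of the surface that is visible of it).
- arm.cut_out(target, camera): "pixels" (420x560 bool, what is visible of it).
- arm.landmark_of(target, camera): "point" ([x, y, z] in m, in the coordinates of the camera as it stood for that picture, good to about 4 mm: a listed point, or the origin of a listed thing).
The state is a dict: "t": time; "q": joint angles; "qd": joint speeds; "joint_efforts": joint torques, N m; "eef_pos": TCP position; "ee_rot": TCP orientation; "force": force on the tool from outside, world axes, zero at the start; "moment": the same for the moment, N m; "width": finger opening in m.
Only numpy, scipy, OpenCV 4.12 (cv2) and the standard library are available. Lean on these libraries where they do the work, as an engineer would, in place of code of your own. Each camera call takes 0.05 s, during which the arm holds its last target. There are 200 camera calls.

## Working session

There is one attempt and no reset: what is moved stays moved. The work goes in short steps, Python scripts to look and compute and a tool call to move; the robot and the scene stay as the last step left them, time stands still between calls to the robot, and variables do not carry over. Pictures are saved under pics/ and viewed, about 8 in all and at most 12, crops included, and the job is handed in when it is done.

Besides the shell and the picture viewer there is one more tool, called after "Request:" in YAML: its name, and indented under it one key for each argument. drive_tool: Moves the arm, as the interface text tells. Shifts and turns lie within -1 to 1; 1 stands for 0.04 m of shift or 6 degrees of turn. Its arguments: {"type":"object","properties":{"targets":{"type":"array"},"claw":{"type":"number"},"newtons":{"type":"number"}},"required":["targets"]}

```bash
ls; mkdir -p pics
cat > h.py <<'E'
import numpy as np, cv2
from station import arm
from scipy.spatial.transform import Rotation as R
np.set_printoptions(precision=4,suppress=True)
def cam2w(p,c):
    k=arm.get_calibration(c); return np.array(k["rotation"])@np.array(p)+np.array(k["origin"])
def save(c,n):
    im,d=arm.grab_frame(c); cv2.imwrite(f"pics/{n}.png",cv2.cvtColor(im,cv2.COLOR_RGB2BGR)); return im,d
E
python3 - <<'E'
from h import *
print(arm.get_state())
ims=[]
for c in ["scene","top"]:
    im,d=save(c,c+"0"); ims.append(im)
    for n in ["chuck","sleeve_mid","burr","gourd","jar","brush","jaw0","jaw1","jaw2"]:
        r=arm.landmark_of(n,c)
        if r: print(c,n,[(round(x["score"],2),cam2w(x["point"],c)) for x in r[:2]])
cv2.imwrite("pics/both.png",cv2.resize(cv2.cvtColor(np.hstack(ims),cv2.COLOR_RGB2BGR),(800,300)))
E
```

```text
pics
{'t': 0.0, 'q': array([-0.9329,  0.3594,  0.0111, -0.0003, -1.2241, -0.2881]), 'qd': array([ 0.0012, -0.0003, -0.0007,  0.0005, -0.0008, -0.0003]), 'joint_efforts': array([  0.0009, -58.2722,  29.3061,   6.997 ,   0.007 ,  -0.0002]), 'eef_pos': array([ 0.2311, -0.6337,  0.2256]), 'ee_rot': array([ 3.1399, -0.0002, -2.7919]), 'force': array([-0.0789,  0.0535,  0.0135]), 'moment': array([-0.019 , -0.0308,  0.0011]), 'width': 0.08787894903846062}
scene chuck [(0.83, array([-0.8379, -1.9382, -1.3397]))]
scene sleeve_mid [(0.53, array([-0.8258, -1.9261, -1.3276]))]
scene gourd [(0.93, array([-0.6402, -1.7404, -1.1419]))]
scene jar [(0.63, array([-0.6897, -1.7899, -1.1914]))]
scene brush [(0.81, array([-0.6495, -1.7498, -1.1513]))]
top chuck [(0.93, array([1.9041, 1.508 , 2.3657])), (0.22, array([1.9065, 1.5104, 2.3681]))]
top sleeve_mid [(0.55, array([1.8875, 1.4913, 2.349 ]))]
top burr [(0.42, array([1.9022, 1.5061, 2.3638]))]
top gourd [(0.95, array([2.0796, 1.6834, 2.5411]))]
top jar [(0.74, array([2.1209, 1.7248, 2.5824]))]
top brush [(0.78, array([2.0565, 1.6604, 2.518 ]))]
top jaw0 [(0.52, array([1.9096, 1.5134, 2.3711])), (0.4, array([1.9165, 1.5204, 2.3781]))]
top jaw1 [(0.52, array([1.9096, 1.5134, 2.3711])), (0.4, array([1.9165, 1.5204, 2.3781]))]
top jaw2 [(0.52, array([1.9096, 1.5134, 2.3711])), (0.4, array([1.9165, 1.5204, 2.3781]))]
```

Calibration rotation is evidently not a matrix; it looks like a 3-vector. I'll check it and redo the conversion.

```bash
sed -i 's/return np.array(k\["rotation"\])@np.array(p)/return R.from_euler("xyz",k["rotation"]).as_matrix()@np.array(p)/' h.py
python3 - <<'E'
from h import *
for c in ["scene","top","wrist"]: print(c,arm.get_calibration(c))
for c in ["scene","top"]:
    im,d=save(c,c+"1")
    for n in ["chuck","sleeve_mid","burr","gourd","jar","brush","jaw0"]:
        r=arm.landmark_of(n,c)
        if r: print(c,n,[(round(x["score"],2),cam2w(x["point"],c)) for x in r[:2]])
E
```

```text
scene {'mtx': array([[481.1744,   0.    , 288.944 ],
       [  0.    , 481.1744, 207.9101],
       [  0.    ,   0.    ,   1.    ]]), 'dist_coeffs': array([-0.0134,  0.    ,  0.    ,  0.    ,  0.    ]), 'origin': array([1.3774, 0.2771, 0.8756]), 'rotation': array([ 0.8093, -0.0053,  1.7805])}
top {'mtx': array([[399.1037,   0.    , 279.5027],
       [  0.    , 399.1037, 206.635 ],
       [  0.    ,   0.    ,   1.    ]]), 'dist_coeffs': array([-0.0673,  0.    ,  0.    ,  0.    ,  0.    ]), 'origin': array([0.5224, 0.1263, 0.984 ]), 'rotation': array([ 0.0544, -0.0271, -1.5959])}
wrist {'mtx': array([[371.0259,   0.    , 277.8305],
       [  0.    , 371.0259, 218.1842],
       [  0.    ,   0.    ,   1.    ]]), 'dist_coeffs': array([-0.0908,  0.    ,  0.    ,  0.    ,  0.    ]), 'origin': array([ 0.1622, -0.6595,  0.3842]), 'rotation': array([-0.2764,  0.0008,  1.9206])}
scene chuck [(0.76, array([ 0.6203, -0.1668,  0.1332]))]
scene sleeve_mid [(0.63, array([ 0.6159, -0.1719,  0.1478]))]
scene burr [(0.29, array([ 0.7605, -0.0211,  0.0005]))]
scene gourd [(0.91, array([0.5811, 0.2077, 0.0041]))]
scene jar [(0.75, array([ 0.7635, -0.0268, -0.002 ]))]
scene brush [(0.87, array([ 0.3866,  0.4071, -0.0024]))]
top chuck [(0.98, array([ 0.6206, -0.169 ,  0.1362]))]
top sleeve_mid [(0.51, array([ 0.6131, -0.1714,  0.1501]))]
top burr [(0.66, array([ 0.5784,  0.2074, -0.0001])), (0.4, array([ 0.6137, -0.1738,  0.138 ]))]
top gourd [(0.56, array([ 0.5753,  0.21  , -0.0013]))]
top jar [(0.7, array([ 0.7632, -0.025 , -0.0011]))]
top brush [(0.64, array([0.3902, 0.4078, 0.001 ]))]
top jaw0 [(0.56, array([ 0.6211, -0.1687,  0.1365])), (0.47, array([ 0.6218, -0.1672,  0.1343]))]
```

View pics/both.png

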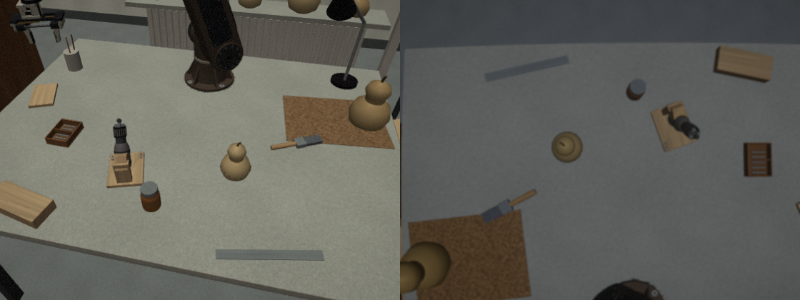

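The camera looks back at the robot from beyond the drill. Left half (scene): drill about (122,150), jar (150,197), gourd (236,162), brush (297,143). Right half (top): drill about (680,122), jar (636,88). Next I fit the chuck's axis to the depth data, using its known shape.

```bash
cat >> h.py <<'E'
from scipy.optimize import least_squares
def cloud(c,d,cen,rad):
    k=arm.get_calibration(c); v,u=np.nonzero(d>0); z=d[v,u]
    p=cv2.undistortPoints(np.stack([u,v],1).astype(float)[:,None],k["mtx"],k["dist_coeffs"])[:,0]
    P=np.stack([p[:,0]*z,-p[:,1]*z,-z],1)@R.from_euler("xyz",k["rotation"]).as_matrix().T+k["origin"]
    return P[np.linalg.norm(P-cen,axis=1)<rad]
def frame(x):
    "chuck rotation; x[2]=azimuth of lean"
    a=x[2]; t=np.radians(30); h=np.array([np.cos(a),np.sin(a),0])
    z=np.sin(t)*h+np.array([0,0,np.cos(t)]); X=-np.cos(t)*h+np.array([0,0,np.sin(t)])
    return np.stack([X,np.cross(z,X),z],1)
def box(r,z,R0,z0,z1):
    dr=np.abs(r)-R0; dz=np.abs(z-(z0+z1)/2)-(z1-z0)/2
    return np.hypot(np.maximum(dr,0),np.maximum(dz,0))+np.minimum(np.maximum(dr,dz),0)
def sdf(x,P):
    q=(P-[x[0],x[1],0.135+x[3]])@frame(x); r=np.hypot(q[:,0],q[:,1]); z=q[:,2]
    return np.min([box(r,z,.021,0,.034),box(r,z,.017,-.02,0),box(r,z,.025,-.06,-.02),box(r,z-0,.008,.034,.06)],0),q
def fit(P,x0=None):
    best=None
    for a in ([x0[2]] if x0 is not None else np.arange(-np.pi,np.pi,.5)):
        x=np.array([.62,-.168,a,0]) if x0 is None else np.array(x0)
        for g in (.03,.015,.01):
            s,q=sdf(x,P); Q=P[(np.abs(s)<g)&(q[:,2]>-.03)]
            if len(Q)<50: break
            o=least_squares(lambda y:np.r_[sdf(y,Q)[0]*1e3, y[3]*1e3*3],x,loss="soft_l1",x_scale=[.01,.01,.1,.01]); x=o.x
        s,q=sdf(x,P); sc=np.sum((np.abs(s)<.003)&(q[:,2]>-.03))
        if best is None or sc>best[0]: best=(sc,x,len(P),len(Q),np.median(np.abs(sdf(x,Q)[0])))
    return best
E
python3 - <<'E'
from h import *
Ps=[]
for c in ["scene","top"]:
    im,d=arm.grab_frame(c); P=cloud(c,d,np.array([.615,-.17,.16]),.075); Ps.append(P); print(c,fit(P))
b=fit(np.vstack(Ps)); print(b); print(frame(b[1]));
E
```

```text
scene (np.int64(505), array([ 0.6188, -0.1652, -2.8157, -0.0007]), 783, 615, np.float64(0.0013015270738229862))
top (np.int64(503), array([ 0.621 , -0.1678, -2.8811, -0.0011]), 775, 641, np.float64(0.0012198286090646313))
(np.int64(1005), array([ 0.6198, -0.1665, -2.8819, -0.001 ]), 1558, 1256, np.float64(0.0014418477804044143))
[[ 0.837  -0.2568 -0.4832]
 [ 0.2224  0.9665 -0.1284]
 [ 0.5    -0.      0.866 ]]
```

```bash
cat >> h.py <<'E'
X0=np.array([0.6198,-0.1665,-2.8819,-.001])
def plan(zt,yaw,x=X0,n=None,dx=0):
    "remaining move to TCP at height zt on the axis; yaw: tool yaw before minimal tilt"
    s=arm.get_state(); F=frame(x); o=np.array([x[0],x[1],.135+x[3]])
    Rd=R.from_euler("xyz",[np.pi,0,yaw]); zt_w=-F[:,2]; ax=np.cross([0,0,-1],zt_w); ax=ax/np.linalg.norm(ax)*np.radians(30)
    Rt=R.from_rotvec(ax)*Rd; pt=o+F[:,2]*zt
    dp=(pt-s["eef_pos"])/.04; rv=np.degrees((Rt*R.from_euler("xyz",s["ee_rot"]).inv()).as_rotvec())/6
    m=max(np.abs(np.r_[dp,rv])); n=n or int(np.ceil(m))
    print("tot",dp,rv,"n",n,"row",dp/n,rv/n); print("q",s["q"],"t",s["t"],"w",s["width"],"F",s["force"],"M",s["moment"])
E
python3 -c "
from h import *
plan(.2,-.87,n=20)"
```

```text
tot [ 7.2962 11.0484  2.0167] [-3.7687 -4.4641 17.8719] n 20 row [0.3648 0.5524 0.1008] [-0.1884 -0.2232  0.8936]
q [-0.9329  0.3586  0.0119  0.     -1.2241 -0.2881] t 1.9 w 0.08771536830322843 F [ 1.0501 -0.1677  0.3799] M [ 0.0034  0.0495 -0.0111]
```

Request:
drive_tool:
  targets:
    - [0.36,0.55,0.3,-0.19,-0.22,0.9]
    - [0.36,0.55,0.3,-0.19,-0.22,0.9]
    - [0.36,0.55,0.2,-0.19,-0.22,0.9]
    - [0.36,0.55,0.2,-0.19,-0.22,0.9]
    - [0.36,0.55,0.1,-0.19,-0.22,0.9]
  claw: 1

```text
t: 2.52
eef_pos: [0.3038, -0.5235, 0.2713]
ee_rot: [-2.994, 0.04, -2.313]
force: [0.1, 0.6, 0.3]
width: 0.0878
```

Request:
drive_tool:
  targets:
    - [0.36,0.55,0.1,-0.19,-0.22,0.9]
    - [0.36,0.55,0.1,-0.19,-0.22,0.9]
    - [0.36,0.55,0.1,-0.19,-0.22,0.9]
    - [0.36,0.55,0.1,-0.19,-0.22,0.9]
    - [0.36,0.55,0.1,-0.19,-0.22,0.9]

```text
t: 3.15
eef_pos: [0.3757, -0.4133, 0.291]
ee_rot: [-2.847, 0.009, -1.838]
force: [0.4, -0.6, 0.8]
width: 0.0873
```

Request:
drive_tool:
  targets:
    - [0.36,0.55,0.1,-0.19,-0.22,0.9]
    - [0.36,0.55,0.1,-0.19,-0.22,0.9]
    - [0.36,0.55,0.1,-0.19,-0.22,0.9]
    - [0.36,0.55,0.1,-0.19,-0.22,0.9]
    - [0.36,0.55,0.1,-0.19,-0.22,0.9]

```text
t: 3.78
eef_pos: [0.4476, -0.3033, 0.311]
ee_rot: [-2.73, -0.086, -1.37]
force: [0.8, 0.4, 0.3]
width: 0.0878
```

```bash
python3 -c "
from h import *
plan(.2,-.87)"
```

```text
tot [ 1.889   2.7784 -0.0957] [-0.8622 -1.1149  4.3612] n 5 row [ 0.3778  0.5557 -0.0191] [-0.1724 -0.223   0.8722]
q [-0.3404 -0.1079 -0.3446 -0.1723 -0.9434  0.6327] t 3.775 w 0.08776570793885431 F [0.8141 0.3585 0.3483] M [-0.0625  1.4409 -0.0045]
```

Request:
drive_tool:
  targets:
    - [0.38,0.56,-0.02,-0.17,-0.22,0.87]
    - [0.38,0.56,-0.02,-0.17,-0.22,0.87]
    - [0.38,0.56,-0.02,-0.17,-0.22,0.87]
    - [0.38,0.56,-0.02,-0.17,-0.22,0.87]
    - [0.38,0.56,-0.02,-0.17,-0.22,0.87]

```text
t: 4.4
eef_pos: [0.5236, -0.1913, 0.3069]
ee_rot: [-2.661, -0.213, -0.924]
force: [0.2, -0.7, -0.4]
width: 0.0876
```

Run:
```python
from h import *
plan(.2,-.87)
im,d=save("wrist","w1")
P=cloud("wrist",d,np.array([.615,-.17,.16]),.075); 
for n in ["sleeve_mid","chuck","burr","jaw0"]:
    r=arm.landmark_of(n,"wrist"); print(n,[(round(x["score"],2),cam2w(x["point"],"wrist")) for x in r[:2]])
b=fit(P,X0); print(b); 
s,q=sdf(b[1],P)
print("axis z", frame(b[1])[:,2])
t=q[(np.hypot(q[:,0],q[:,1])<.03)&(q[:,2]>.045)]; print("burr head pts",len(t),t.mean(0) if len(t) else 0)
```

```text
tot [-0.0116 -0.0228  0.008 ] [-0.0087 -0.0172  0.0121] n 1 row [-0.0116 -0.0228  0.008 ] [-0.0087 -0.0172  0.0121]
q [-0.1533 -0.105  -0.3516 -0.2685 -0.8575  0.9805] t 4.4 w 0.08763736446479398 F [ 0.1925 -0.673  -0.4146] M [-0.4133  1.7292 -0.0749]
sleeve_mid [(0.58, array([ 0.6066, -0.1691,  0.1506]))]
chuck [(0.69, array([ 0.6172, -0.1648,  0.1363]))]
burr [(0.79, array([ 0.6069, -0.167 ,  0.1364]))]
jaw0 [(0.69, array([ 0.6177, -0.168 ,  0.1354])), (0.47, array([ 0.6207, -0.1689,  0.1327]))]
(np.int64(1377), array([ 0.6156, -0.1643, -2.6655,  0.0042]), 2342, 1879, np.float64(0.001536927923517839))
axis z [-0.4444 -0.2291  0.866 ]
burr head pts 252 [-0.004   0.0013  0.0503]
```

View pics/w1.png

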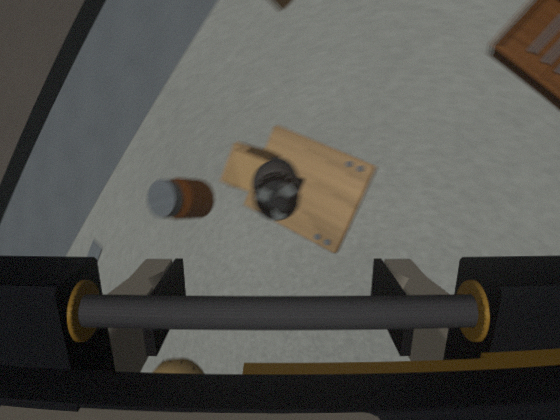

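The wrist view shows the chuck at about (277,190), seen nearly end-on, with the jaws and burr in its mouth. The cradle board's corners are near (277,127), (375,165) and (335,250), and the jar is at (180,198). The azimuths disagree (-2.67 against -2.88), so I'll check them against the board's edges and a joint fit without the burr.

Run:
```python
from h import *
px=np.array([[277,127],[375,165],[335,250]],float)
k=arm.get_calibration("wrist"); p=cv2.undistortPoints(px[:,None],k["mtx"],k["dist_coeffs"])[:,0]
r=np.c_[p[:,0],-p[:,1],-np.ones(3)]@R.from_euler("xyz",k["rotation"]).as_matrix().T
W=k["origin"]+r*((.012-k["origin"][2])/r[:,2])[:,None]; print("corners",W)
for i in (0,1): e=W[i+1]-W[i]; print("edge az",np.arctan2(e[1],e[0]),np.linalg.norm(e))
import h
def sdf2(x,P):
    q=(P-[x[0],x[1],0.135+x[3]])@frame(x); r=np.hypot(q[:,0],q[:,1]); z=q[:,2]
    s=np.min([box(r,z,.021,0,.034),box(r,z,.017,-.02,0),box(r,z,.025,-.06,-.02)],0)
    s[(z>.031)]=.5; return s,q
h.sdf=sdf2
Ps=[]
for c in ["scene","top","wrist"]:
    im,d=arm.grab_frame(c); P=cloud(c,d,np.array([.615,-.17,.16]),.075); 
    s,q=sdf2(X0,P); P=P[q[:,2]<.033]; Ps.append(P); b=fit(P,X0); print(c,b)
b=fit(np.vstack(Ps),X0); print(b)
```

```text
corners [[ 0.7265 -0.1912  0.012 ]
 [ 0.5917 -0.2393  0.012 ]
 [ 0.5563 -0.1291  0.012 ]]
edge az -2.7988711976075153 0.14313203384596013
edge az 1.881299047656034 0.11566686769439392
scene (np.int64(417), array([ 0.6193, -0.1652, -2.8592, -0.0014]), 649, 473, np.float64(0.0011050420241196478))
top (np.int64(332), array([ 0.6203, -0.1677, -2.8784, -0.0009]), 575, 383, np.float64(0.0010057556271618126))
wrist (np.int64(614), array([ 0.6142, -0.1667, -2.6035,  0.0045]), 1232, 784, np.float64(0.0012750935819495109))
(np.int64(1173), array([ 0.6156, -0.1659, -2.6267,  0.0042]), 2456, 1570, np.float64(0.001484531060855089))
```

```bash
sed -i 's/^X0=.*/X0=np.array([0.6195,-0.1665,-2.83,0])/' h.py; python3 -c "
from h import *
plan(.09,-.87)
plan(.004,-.87)"
```

```text
tot [ 1.3418  0.3078 -2.344 ] [0.2229 0.0385 0.1193] n 3 row [ 0.4473  0.1026 -0.7813] [0.0743 0.0128 0.0398]
q [-0.1553 -0.1048 -0.3517 -0.2675 -0.858   0.9775] t 4.8 w 0.08768507367879616 F [-0.5402 -0.3572  0.2548] M [-0.4431  1.7631  0.035 ]
tot [ 2.365   0.6373 -4.2059] [0.2229 0.0385 0.1193] n 5 row [ 0.473   0.1275 -0.8412] [0.0446 0.0077 0.0239]
q [-0.1553 -0.1048 -0.3517 -0.2675 -0.858   0.9775] t 4.8 w 0.08768507367879616 F [-0.5402 -0.3572  0.2548] M [-0.4431  1.7631  0.035 ]
```

Request:
drive_tool:
  targets:
    - [0.45,0.1,-0.78,0.07,0.01,0.04]
    - [0.45,0.1,-0.78,0.07,0.01,0.04]
    - [0.45,0.1,-0.78,0.07,0.01,0.04]
    - [0,0,0,0,0,0]

```text
t: 5.3
eef_pos: [0.5765, -0.1801, 0.2098]
ee_rot: [-2.654, -0.188, -0.917]
force: [-0.1, 0.1, -0.6]
width: 0.0873
```

Run:
```python
from h import *
plan(.004,-.87)
save("wrist","w2")
for n in ["sleeve_mid","chuck","burr"]:
    r=arm.landmark_of(n,"wrist"); print(n,[(round(x["score"],2),cam2w(x["point"],"wrist")) for x in r[:2]])
# project model sleeve rim and axis into the picture
k=arm.get_calibration("wrist"); F=frame(X0); o=np.array([X0[0],X0[1],.135])
im=cv2.imread("pics/w2.png")
a=np.linspace(0,2*np.pi,60)
for zz,r in ((.034,.021),(0,.021)):
    W=o+np.c_[r*np.cos(a),r*np.sin(a),np.full(60,zz)]@F.T
    C=(W-k["origin"])@R.from_euler("xyz",k["rotation"]).as_matrix(); C=C*[1,-1,-1]
    p=cv2.projectPoints(C,np.zeros(3),np.zeros(3),k["mtx"],k["dist_coeffs"])[0]
    cv2.polylines(im,[p.astype(np.int32)],True,(0,255,0) if zz else (0,0,255))
cv2.imwrite("pics/w2o.png",im)
```

```text
tot [ 1.0271  0.3254 -1.7831] [-0.0001 -0.0413 -0.0036] n 2 row [ 0.5136  0.1627 -0.8915] [-0.     -0.0206 -0.0018]
q [-0.141   0.0645 -0.3842 -0.3551 -0.6789  1.0694] t 5.3 w 0.08730345275691874 F [-0.0558  0.0904 -0.6291] M [-0.5212  1.7733 -0.0246]
sleeve_mid []
chuck [(0.98, array([ 0.6195, -0.164 ,  0.1388]))]
burr [(0.81, array([ 0.6137, -0.1659,  0.1399]))]
```

View pics/w2o.png

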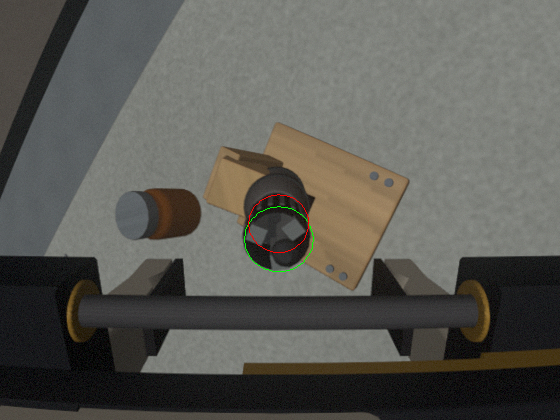

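The projected sleeve rim (green, centre (279,239)) matches the dark sleeve to about 2 px, which is about 1 mm. The burr leans low in the mouth at (285,250), and the fingers straddle the chuck evenly. Now down along the axis.

Request:
drive_tool:
  targets:
    - [0.34,0.11,-0.59,0,0,0]
    - [0.34,0.11,-0.59,0,0,0]
    - [0.35,0.11,-0.6,0,0,0]
    - [0,0,0,0,0,0]

```text
t: 6.0
eef_pos: [0.6183, -0.1667, 0.1412]
ee_rot: [-2.652, -0.191, -0.916]
force: [0.4, -0.3, 0.5]
width: 0.0875
```

Request:
drive_tool:
  targets:
    - [0,0,0,0,0,0]
    - [0,0,0,0,0,0]
    - [0,0,0,0,0,0]
    - [0,0,0,0,0,0]
  claw: 0.3
  newtons: 10

```text
t: 6.5
eef_pos: [0.6185, -0.1671, 0.1424]
ee_rot: [-2.65, -0.193, -0.917]
force: [-0.3, 0.3, 0.5]
width: 0.0531
```

Run:
```python
from h import *
plan(.004,-.87); s=arm.get_state(); print(R.from_euler("xyz",s["ee_rot"]).inv().apply(s["force"]))
```

```text
tot [-0.0229 -0.0012 -0.0978] [ 0.0143  0.0174 -0.0111] n 1 row [-0.0229 -0.0012 -0.0978] [ 0.0143  0.0174 -0.0111]
q [-0.1086  0.1932 -0.3918 -0.4095 -0.5361  1.1172] t 6.5 w 0.05308913289446619 F [-0.3041  0.2625  0.5205] M [-0.5104  1.765  -0.0128]
[-0.2861 -0.2045 -0.5555]
```

Request:
drive_tool:
  targets:
    - [0.03,0.01,-0.08,0,0,0]
    - [0,0,0,0,0,0]
    - [0,0,0,0,0,0]
    - [0,0,0,0,0,0]
    - [0,0,0,0,0,0]
  claw: 0
  newtons: 10

```text
t: 7.12
eef_pos: [0.618, -0.1678, 0.1376]
ee_rot: [-2.654, -0.192, -0.916]
force: [-6.8, -8.0, 1.9]
width: 0.0416
```

Run:
```python
from h import *
plan(.004,-.87); s=arm.get_state(); print(R.from_euler("xyz",s["ee_rot"]).inv().apply(s["force"]), R.from_euler("xyz",s["ee_rot"]).as_matrix())
```

```text
tot [-0.0089  0.0162  0.0218] [ 0.0228 -0.0174 -0.0093] n 1 row [-0.0089  0.0162  0.0218] [ 0.0228 -0.0174 -0.0093]
q [-0.1095  0.1997 -0.3941 -0.4115 -0.5312  1.1212] t 7.125 w 0.04162834394147586 F [-6.845  -8.0343  1.8962] M [-2.6792  3.5967 -0.7097]
[ 2.5287  8.4431 -6.109 ] [[ 0.5975 -0.6466  0.4742]
 [-0.7789 -0.6086  0.1517]
 [ 0.1905 -0.46   -0.8673]]
```

Request:
drive_tool:
  targets:
    - [-0.02,-0.02,-0.015,0,0,0]
    - [0,0,0,0,0,0]
    - [0,0,0,0,0,0]

```text
t: 7.5
eef_pos: [0.6179, -0.1679, 0.1376]
ee_rot: [-2.652, -0.192, -0.916]
force: [-6.2, -3.0, 4.1]
width: 0.0417
```

Run:
```python
from h import *
plan(.004,-.87); s=arm.get_state(); print(R.from_euler("xyz",s["ee_rot"]).inv().apply(s["force"]))
```

```text
tot [-0.0081  0.0186  0.0222] [ 0.0169 -0.0048 -0.0124] n 1 row [-0.0081  0.0186  0.0222] [ 0.0169 -0.0048 -0.0124]
q [-0.1109  0.1997 -0.3937 -0.4146 -0.5313  1.1252] t 7.5 w 0.041660135770560054 F [-6.2111 -2.9536  4.1086] M [-1.4266  2.8904 -0.2109]
[-0.6271  3.9133 -6.9624]
```

Request:
drive_tool:
  targets:
    - [-0.03,-0.02,0.01,0,0,0]
    - [0,0,0,0,0,0]
    - [0,0,0,0,0,0]
  newtons: 35

```text
t: 7.88
eef_pos: [0.6178, -0.168, 0.1377]
ee_rot: [-2.651, -0.192, -0.917]
force: [5.0, -0.8, -8.5]
width: 0.0416
```

```bash
cat >> h.py <<'E'
def st():
    s=arm.get_state(); Q=R.from_euler("xyz",s["ee_rot"]); Mx=Q.as_matrix()
    print("t",s["t"],"q",s["q"],"w",s["width"],"Ftool",Q.inv().apply(s["force"]),"Mtool",Q.inv().apply(s["moment"]),"z",Mx[:,2],"y",Mx[:,1],"p",s["eef_pos"],"wr",s["joint_efforts"])
E
python3 -c "
from h import *
st()"
```

```text
t 7.875 q [-0.112   0.1994 -0.3933 -0.4167 -0.5316  1.1276] w 0.04161832946151631 Ftool [2.0593 1.1673 9.5945] Mtool [-1.869   0.1035 -0.0795] z [ 0.4761  0.1529 -0.866 ] y [-0.6454 -0.6082 -0.4622] p [ 0.6178 -0.168   0.1377] wr [ -0.7249 -46.9105  26.342    5.32     0.7259  -0.0305]
```

Request:
drive_tool:
  targets:
    - [0,0,0,0.48,0.153,-0.866]
    - [0,0,0,0.48,0.153,-0.866]
    - [0,0,0,0.48,0.153,-0.866]
    - [0,0,0,0.48,0.153,-0.866]
    - [0,0,0,0.48,0.153,-0.866]

```text
t: 8.5
eef_pos: [0.6175, -0.168, 0.1375]
ee_rot: [-2.622, 0.069, -1.378]
force: [4.7, -1.1, -7.6]
width: 0.0416
```

```bash
python3 -c "
from h import *
st()"
```

```text
t 8.5 q [-0.1139  0.1998 -0.3921 -0.4198 -0.5338  0.6038] w 0.041627381213894865 Ftool [ 2.472  -0.0856  8.6734] Mtool [-1.9876  1.2151 -0.1542] z [ 0.4758  0.1543 -0.8659] y [-0.8584 -0.133  -0.4954] p [ 0.6175 -0.168   0.1375] wr [ -0.1845 -47.1159  26.8511   5.1087   0.9077   1.2786]
```

Request:
drive_tool:
  targets:
    - [0,0,0,0.48,0.153,-0.866]
    - [0,0,0,0.48,0.153,-0.866]
    - [0,0,0,0.48,0.153,-0.866]
    - [0,0,0,0.48,0.153,-0.866]
    - [0,0,0,0.48,0.153,-0.866]

```text
t: 9.12
eef_pos: [0.6172, -0.168, 0.1373]
ee_rot: [-2.714, 0.314, -1.852]
force: [3.1, -0.5, -7.9]
width: 0.0413
```

Request:
drive_tool:
  targets:
    - [0,0,0,0.48,0.153,-0.866]
    - [0,0,0,0.48,0.153,-0.866]
    - [0,0,0,0.48,0.153,-0.866]
    - [0,0,0,0.48,0.153,-0.866]
  newtons: 50

```text
t: 9.62
eef_pos: [0.617, -0.1678, 0.1372]
ee_rot: [-2.878, 0.46, -2.278]
force: [2.6, 0.7, -6.7]
width: 0.0414
```

```bash
python3 -c "
from h import *
st()"
```

```text
t 9.625 q [-0.1161  0.1997 -0.3917 -0.4255 -0.5348 -0.334 ] w 0.04139985066562026 Ftool [0.9907 0.3091 7.155 ] Mtool [-0.8316  2.0627 -0.1534] z [ 0.4767  0.1562 -0.8651] y [-0.6586  0.7152 -0.2339] p [ 0.617  -0.1678  0.1372] wr [ -0.5689 -46.4413  27.4421   5.3669   1.4401   1.2787]
```

Request:
drive_tool:
  targets:
    - [0,0,0,0.48,0.153,-0.866]
    - [0,0,0,0.48,0.153,-0.866]
    - [0,0,0,0.48,0.153,-0.866]

```text
t: 10.0
eef_pos: [0.6169, -0.1676, 0.1372]
ee_rot: [-3.043, 0.518, -2.629]
force: [2.1, 0.6, -6.6]
width: 0.0416
```

```bash
python3 -c "
from h import *
st()"
```

```text
t 10.0 q [-0.1161  0.1994 -0.3921 -0.4266 -0.5341 -0.6478] w 0.041611901778767384 Ftool [1.4359 0.1068 6.8427] Mtool [-0.4614  2.1378 -0.0896] z [ 0.4774  0.1564 -0.8647] y [-0.446   0.891  -0.0851] p [ 0.6169 -0.1676  0.1372] wr [ -1.0182 -46.0911  27.5034   5.5449   1.6074   1.2611]
```

Request:
drive_tool:
  targets:
    - [0,0,0,0.48,0.153,-0.866]
    - [0,0,0,0.48,0.153,-0.866]
    - [0,0,0,0,0,0]
  newtons: 60

```text
t: 10.38
eef_pos: [0.6169, -0.1674, 0.1373]
ee_rot: [3.121, 0.527, -2.867]
force: [2.8, 2.2, -8.6]
width: 0.0411
```

```bash
python3 -c "
from h import *
st()"
```

```text
t 10.375 q [-0.116   0.1991 -0.3925 -0.4271 -0.5334 -0.8535] w 0.04105037237747962 Ftool [1.4114 1.1798 9.1127] Mtool [-0.3797  2.2501  0.0528] z [ 0.478   0.1564 -0.8643] y [-0.2816  0.9594  0.0179] p [ 0.6169 -0.1674  0.1373] wr [ -1.5079 -46.8497  28.2019   6.1176   1.9438  -0.7794]
```

Request:
drive_tool:
  targets:
    - [0,0,0,0.48,0.153,-0.866]
    - [0,0,0,0.24,0.08,-0.433]

```text
t: 10.62
eef_pos: [0.6168, -0.1674, 0.1373]
ee_rot: [3.031, 0.516, -3.048]
force: [2.6, 2.4, -8.0]
width: 0.0415
```

```bash
python3 -c "
from h import *
st(); save('wrist','w3')"
```

```text
t 10.625 q [-0.1156  0.1989 -0.3929 -0.4267 -0.5331 -1.0114] w 0.041480336415039634 Ftool [1.5216 1.1598 8.5638] Mtool [-0.3452  2.3026 -0.2165] z [ 0.4779  0.1562 -0.8644] y [-0.1477  0.9843  0.0963] p [ 0.6168 -0.1674  0.1373] wr [ -2.2349 -46.8006  28.2222   6.0619   2.058    0.186 ]
```

View pics/w3.png

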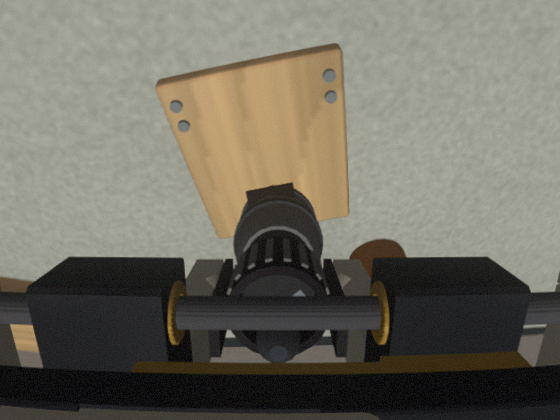

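The pads (about (235,300) and (325,300)) hold the sleeve centred, and the mouth and burr are half hidden behind the gripper rod. The tightening moment has just started to rise, so I go on in small steps.

Request:
drive_tool:
  targets:
    - [0,0,0,0.48,0.153,-0.866]

```text
t: 10.8
eef_pos: [0.6168, -0.1673, 0.1373]
ee_rot: [2.973, 0.502, 3.117]
force: [2.4, 3.2, -7.0]
width: 0.041
```

```bash
python3 -c "
from h import *
st()"
```

```text
t 10.8 q [-0.1155  0.1987 -0.3931 -0.4268 -0.5327 -1.1156] w 0.04096323907821669 Ftool [1.3623 2.0433 7.6952] Mtool [-0.3474  2.3512 -0.2591] z [ 0.4782  0.1562 -0.8643] y [-0.0568  0.9875  0.147 ] p [ 0.6168 -0.1673  0.1373] wr [ -2.7709 -46.9825  28.4858   6.3078   2.2322   1.7405]
```

Request:
drive_tool:
  targets:
    - [0,0,0,0.48,0.153,-0.866]

```text
t: 10.92
eef_pos: [0.6168, -0.1673, 0.1373]
ee_rot: [2.917, 0.481, 2.999]
force: [3.4, 4.2, -7.7]
width: 0.0409
```

```bash
python3 -c "
from h import *
st()"
```

```text
t 10.925 q [-0.1153  0.1986 -0.3934 -0.4268 -0.5323 -1.2219] w 0.040902806384723225 Ftool [1.0622 2.7437 8.9378] Mtool [-0.2332  2.3896 -0.2233] z [ 0.4783  0.1561 -0.8642] y [0.0365 0.9797 0.1971] p [ 0.6168 -0.1673  0.1373] wr [ -2.9935 -46.895   28.4434   6.3522   2.2636   1.1594]
```

Request:
drive_tool:
  targets:
    - [0,0,0,0.48,0.153,-0.866]
    - [0,0,0,0,0,0]

```text
t: 11.18
eef_pos: [0.6159, -0.167, 0.1369]
ee_rot: [2.868, 0.455, 2.89]
force: [-1.9, 5.0, -6.5]
width: 0.041
```

```bash
python3 -c "
from h import *
st()"
```

```text
t 11.175 q [-0.1149  0.1982 -0.3945 -0.4258 -0.5331 -1.3237] w 0.040984238710803395 Ftool [5.6789 3.0208 5.4857] Mtool [-0.1224  3.7394 -1.1313] z [ 0.4768  0.1563 -0.865 ] y [0.1246 0.9621 0.2425] p [ 0.6159 -0.167   0.1369] wr [ -3.6661 -46.0046  30.5315   5.7659   3.58    -1.8821]
```

Request:
drive_tool:
  targets:
    - [0,0,0,0.48,0.153,-0.866]

```text
t: 11.3
eef_pos: [0.6144, -0.1663, 0.1361]
ee_rot: [2.821, 0.421, 2.78]
force: [-11.0, 10.4, -1.4]
width: 0.0413
```

```bash
python3 -c "
from h import *
st()"
```

```text
t 11.3 q [-0.1145  0.1977 -0.3961 -0.4259 -0.535  -1.4289] w 0.041291727851009104 Ftool [13.2885  6.8994 -2.3331] Mtool [-1.2783  6.3197 -1.9897] z [ 0.4742  0.1575 -0.8662] y [0.2151 0.9333 0.2875] p [ 0.6144 -0.1663  0.1361] wr [ -6.0145 -43.0377  34.0606   6.1533   6.4647  -0.005 ]
```

The moment jumped from 0.22 to 1.13 and then 1.99 N m, so the chuck is tight. I release and back straight out along the axis.

Request:
drive_tool:
  targets:
    - [0,0,0,0,0,0]
    - [0,0,0,0,0,0]
    - [0,0,0,0,0,0]
    - [0,0,0,0,0,0]
    - [0,0,0,0,0,0]
  claw: 1

```text
t: 11.92
eef_pos: [0.6178, -0.1683, 0.1385]
ee_rot: [2.819, 0.428, 2.774]
force: [-0.1, 0.5, -0.4]
width: 0.0847
```

Request:
drive_tool:
  targets:
    - [-0.24,-0.08,0.43,0,0,0]
    - [-0.48,-0.16,0.86,0,0,0]
    - [-0.48,-0.16,0.86,0,0,0]
    - [-0.48,-0.16,0.86,0,0,0]
    - [0,0,0,0,0,0]

```text
t: 12.55
eef_pos: [0.5504, -0.1917, 0.2641]
ee_rot: [2.819, 0.435, 2.773]
force: [-0.0, 0.1, -0.7]
width: 0.0875
```

Run:
```python
from h import *
st(); im,d=save("wrist","w4")
F=frame(X0); o=np.array([X0[0],X0[1],.135])
for n in ["chuck","burr","jaw0"]:
    r=arm.landmark_of(n,"wrist"); print(n,[(round(x["score"],2),(cam2w(x["point"],"wrist")-o)@F) for x in r[:2]])
q=(cloud("wrist",d,o,.1)-o)@F; r=np.hypot(q[:,0],q[:,1]); t=q[(r<.02)&(q[:,2]>.046)]; print(len(t),t.mean(0),t.min(0),t.max(0))
g=cv2.imread("pics/w4.png"); cv2.imwrite("pics/w4c.png",cv2.resize(g[130:290,180:390],None,fx=3.5,fy=3.5,interpolation=3))
```

```text
t 12.55 q [-0.1766 -0.0222 -0.3531 -0.3393 -0.7845 -1.5049] w 0.08745140520565757 Ftool [ 0.3266 -0.1014  0.5811] Mtool [ 1.0229  1.3257 -0.0259] z [ 0.4871  0.1519 -0.86  ] y [0.2169 0.9329 0.2876] p [ 0.5504 -0.1917  0.2641] wr [ -0.2661 -29.7035  30.6337   6.1741   0.7744  -0.0805]
chuck [(0.83, array([ 0.    ,  0.004 , -0.0048]))]
burr [(0.69, array([-0.0038,  0.0063,  0.0004]))]
jaw0 [(0.77, array([-0.0068,  0.0043, -0.006 ])), (0.74, array([-0.0036,  0.0043, -0.004 ]))]
351 [-0.0056  0.0017  0.0514] [-0.0123 -0.0059  0.0461] [0.0024 0.0086 0.0558]
```

View pics/w4c.png

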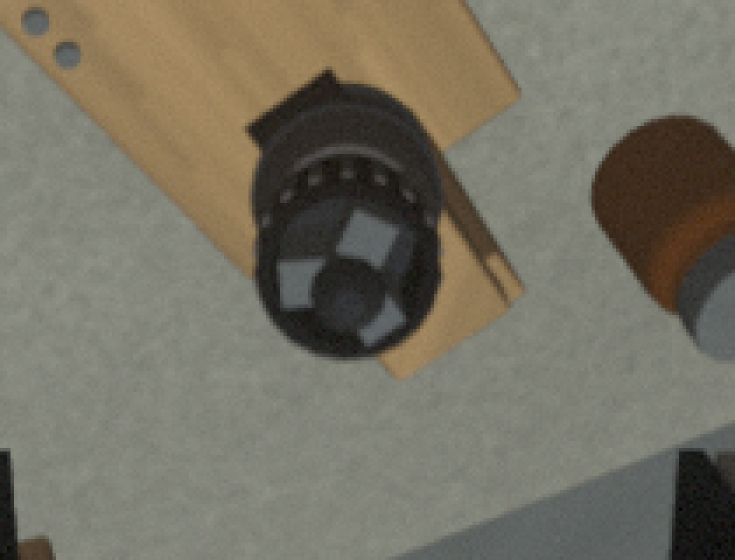

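The crop shows the three jaws at (370,238), (298,283) and (383,322) closed around the round head at (348,293). I check whether the burr is straight by projecting the model and allowing for parallax.

Run:
```python
from h import *
k=arm.get_calibration("wrist"); F=frame(X0); o=np.array([X0[0],X0[1],.135]); im=cv2.imread("pics/w4.png")
S=3.5; g=cv2.resize(im[130:290,180:390],None,fx=S,fy=S,interpolation=3); a=np.linspace(0,2*np.pi,80)
def pr(L):
    C=((o+L@F.T)-k["origin"])@R.from_euler("xyz",k["rotation"]).as_matrix()*[1,-1,-1]
    return (cv2.projectPoints(C,np.zeros(3),np.zeros(3),k["mtx"],k["dist_coeffs"])[0][:,0]-[180,130]+.5)*S
for z,r,c in ((.034,.021,(0,255,0)),(.052,.008,(0,0,255)),(.04,.005,(255,255,0)),(-.02,.025,(255,0,255))):
    p=pr(np.c_[r*np.cos(a),r*np.sin(a),0*a+z]); cv2.polylines(g,[p.astype(np.int32)],True,c); print(z,p.mean(0))
print("px per mm x,y at head",(pr(np.array([[.001,0,.052],[0,.001,.052]]))-pr(np.array([[0,0,.052]]*2))))
# jaw ends
for i in range(3):
    an=i*2*np.pi/3; print("jaw tip centre, inner radius 5",pr(np.array([[5e-3*np.cos(an),5e-3*np.sin(an),.04],[15e-3*np.cos(an),15e-3*np.sin(an),.04]])).ravel())
cv2.imwrite("pics/w4o.png",g)
```

```text
0.034 [356.1334 301.4267]
0.052 [356.6748 326.0315]
0.04 [355.9282 309.3978]
-0.02 [353.9228 243.7723]
px per mm x,y at head [[ 2.8413  3.9176]
 [ 4.1073 -2.7372]]
jaw tip centre, inner radius 5 [369.3206 327.9855 396.0916 365.0316]
jaw tip centre, inner radius 5 [366.0152 288.3195 386.8036 245.947 ]
jaw tip centre, inner radius 5 [331.9408 311.1824 284.3709 315.0994]
```

View pics/w4o.png

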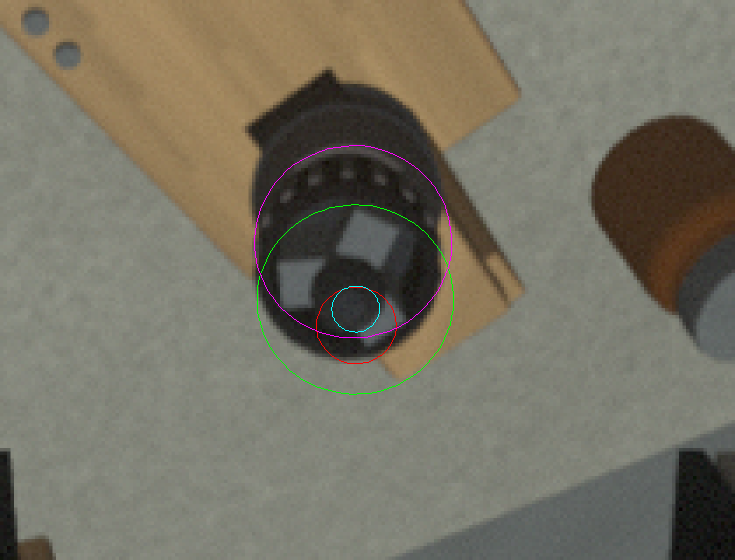

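Anchored on the visible rim, whose centre is about (348,265), the model puts a straight head at about (349,290). The head is seen at (348,293), which is under 1 mm off, or about 0.02 rad of tilt. The jaws are symmetric around it at about 5 mm radius. The whole overlay is shifted about 35 px because the picture and the calibration were read at different moments, so only the relative check counts. Handing in.

```bash
python3 -c "
from h import *
print(arm.get_state()['force'],arm.get_state()['t']); print(arm.job_done())"
```

```text
[-0.2305 -0.0034 -0.0902] 12.75
the job is handed in; nothing more can be done
None
```

I tightened the chuck in one continuous turn, let go of the sleeve and backed out along the axis. I handed the job in at 12.75 s; it reports no verdict.

**Turning:** I gripped the sleeve along its axis, straddling the burr, and turned about 2.55 rad clockwise. The resisting moment stayed at 0.1–0.26 N m, then rose to 1.1 and about 2.0 N m, so the chuck is tight. In the last two steps the tool was pushed sideways by about 2.5 mm, with about 15 N of force.

**Last checks:**
- **Burr:** it is still in the chuck. Its head is within about 1 mm of where a straight burr would show, which is about 0.02 rad of tilt.
- **Jaws:** the three sit evenly around the burr.
- **Robot:** the fingers are open and clear, and the wrist force is close to zero.

**What disagreed or was not checked:**
- **Overlay:** the whole final overlay was off by about 35 px in the enlarged crop, about 7 mm, probably because I read the camera pose after the picture. I judged straightness only relative to the visible sleeve rim.
- **Lean direction:** the wrist camera's depth fit gave −2.6 to −2.67 rad against −2.8 to −2.88 from the other cameras and the board edges, so I used −2.83.
- **Network points:** the last points for the chuck and burr were 4–7 mm off the model.
- **Jaw force:** I could not measure it directly.
- **Bystanders:** I did not measure their positions again at the end. The arm kept clear of them throughout.

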